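# Open the push-and-turn jug in the courtyard niche

## Robot

A 6-joint arm with a two-finger parallel gripper is mounted at the origin on the work surface. World frame = base frame: x ahead of the robot, y to its left, z up, the work surface at z = 0. Lengths are in mm, angles in rad, forces in N, time in s.
With the tool pointing down it reaches from about 350 to 975 mm from the base axis. Payload 17.4 kg.
Tool frame: the origin (TCP) lies at the very end of the fingers, on their centre line; the grasp point (between the pads) lies 19 mm behind it (hold_point_z is the distance from the TCP to the grasp point, in mm); z points along the fingers, x is the direction in which the jaws open and shut, and the axes are right-handed (so a half turn about z gives the same grasp; the last joint's range is limited). The gripper opens to 85 mm and grips with 20 to 120 N. Pads are 22 mm wide; open, the fingers measure 114 mm over their backs; the gripper's body (76 mm by 85 mm) begins 54 mm behind the grasp point. The pads swing forward as they close: fully open they stand 13 mm farther back than shut.
Start: joints at [1.192, 0.116, 1.442, -0, 1.584, -0.038], TCP at [225.621, 636.182, 231.303] pointing down, gripper open.
Joint ranges: [-2.83, 2.83], [-0.83, 2.19], [0.07, 2.5], [-1.14, 4.28], [0.01, 3], [-2.97, 2.97]. Speed limits (rad/s): [1.89, 1.89, 2.22, 3.14, 3.14, 3.14].

## Interface

Orientations are given as [roll, pitch, yaw] about the fixed x, y, z axes, in that order (R = Rz(yaw) Ry(pitch) Rx(roll)).
In Python, from rig import sense, capture, get_calibration, sign_off, silhouettes, hold_point_z gives the robot as it stands. The module is installed in compiled form; this text tells all that it offers.
- The arm moves only by the tool step_arm, never from a script. Its argument "rows" is a list of rows, each a list of 7 numbers: the shift along the tool's x, y, z in units of 30 mm (1.0 is 30 mm), then the turn, a rotation vector about the tool's x, y, z in units of 6 degrees (1.0 is 6 degrees), then the closure, from 0 (fully open) to 1 (shut). A call has 1 to 8 rows; each row shifts and turns the commanded pose from where the row before left it, along the tool's axes as they then stand; what a row does not reach is not made up. A row lasts 1/10 s, in which the tool goes at most 50 mm and 8.59 degrees, less where a joint would pass 70% of its speed; a pose out of reach is approached as far as the arm can. A call is refused whole if a number of a shift passes 1 or a number of a turn 1, either way. A call with a gripper value outside its range is refused whole. The fingers move at their own pace and stop on an object; "force" is the grip in N (left out, the last holds). Time passes only in rows, so rows that do not move let the fingers close. It gives the time, the measured TCP pose, the force and the opening at its end, in the units of the state.
- sense(): the state, without advancing time (a new reading comes with each control period).
- capture(name): name is "side" or "top" or "wrist"; returns (picture, depth): 420x560x3 uint8, red, green, blue; 420x560 float32, mm along the optical axis (not along the pixel's ray), 0 where there is no reading.
- get_calibration(name): a dict with "fx", "fy", "cx", "cy" (pixels), "view" (4x4, takes a point from world to camera coordinates). Camera axes: x right, y up, looking along -z (the intrinsics and any distortion apply to the point x, -y, -z); pixel columns grow to the right and rows downward; lengths in mm; the calibration is good to about 2 mm. A picture is of the moment at which its call begins: read the wrist's pose just before it. get_calibration takes no time and is no camera call; for the wrist camera it gives the pose at the moment of the call.
- sign_off(): hands the job in, once; it reports no verdict.
Trained networks look in the newest picture that a camera, given by its name, has taken for a name from the list of things; names that differ only in an ending like _2 or _b are one class to them, and where a whole thing is asked for, a point or a joint stands for the part that bears it (a point fixed in the world has none). Each returns a list of dicts, best first, with "score" (0 to 1); they miss things now and then, are a little off and sometimes report something else, mostly with a low value. They report only what shows in the picture. A call takes as long as a camera call. They do not tell look-alikes from the thing itself.
- silhouettes(camera, label): "region" (420x560 bool, what is visible of it) and "pixel" ([row, column] in pixels, amid what is visible of it).
The state is a dict: "time": time; "q": joint angles; "joint_vel": joint speeds; "tau": joint torques, N m; "tcp_pos": TCP position; "eef_rot": TCP orientation; "ft_force": force on the tool from outside, world axes, zero at the start; "moment": the same for the moment, N m; "opening": finger opening in mm.
Only numpy, scipy, OpenCV 4.12 (cv2) and the standard library are available. Lean on these libraries where they do the work, as an engineer would, in place of code of your own. Each camera call takes 0.05 s, during which the arm holds its last target.

## Task

Open the jug that has the wide round cap with a grip bar on top: push this safety cap down, twist it anticlockwise while it is down, and lift it off. Finish holding the cap still in the gripper, upright, about 5 cm above the jug's neck; do not let go of it, and leave the other things where they stand.

Things in the scene. Friction and masses are not known exactly. Their poses are not given: they have to be found in the camera images.
- safety_jug: Blue plastic jug, 96 x 116 mm, clamped in a low steel cradle (106 x 126 x 30 mm) fixed to the ledge: it cannot move or turn. Carrying handle on its -y side, to 98 mm from the axis, up to 123 mm high. Origin: centre of the underside, at ledge height; z up along the neck's axis. Stands left or right, the flap jug on the other side. Closed cap's lower rim: 165 mm up, 10 mm above the jug's shoulder.
- neck (a point): Point on the neck's axis, 189 mm above the jug's origin: top of the sprung grey seal (28 mm across) when not pressed, which is the top of the neck. The neck is 50 mm across its two ledges, under which the cap's two inner lugs sit in notches.
- seal (a joint): Sprung seal on the neck, pushed down by the cap: 0 = up, 0.010 m = cap fully down on the shoulder. Resists with about 4.5 N at first, 10.5 N at full travel. The cap turns freely only while held down more than 5.5 mm (best 7 to 9 mm), so press first, then turn; forcing it round against the notch with a hard twist, not pressed, counts as a failure.
- cap: White plastic cap, loose, about 90 g, round, 60 mm across, 29 mm high. Origin: centre of its lower rim; z up. On its flat top (z = 29 mm) stands a grip bar along the cap's x axis, 50 mm long, 14 mm thick, up to z = 57 mm. Closed, its x axis is along the jug's x axis (play 6 degrees either way). Radial play about 2 mm.
- cap_bar (a point): Point on the cap: middle of the grip bar, 45 mm above the cap's lower rim. Held pressed and turned anticlockwise seen from above, the cap is free to lift between 48 and 64 degrees from closed (aim at 57); a stop ends the turn at about 65. It does not turn clockwise. Let up sooner it stays locked. It clears the neck when lifted 25 mm.
- flap_jug: Bystander: a loose blue plastic jug, 100 x 120 mm, 170 mm high, with a spout under a small hinged flap (the flap may stand up to 210 mm high) and a handle on its -y side. No cap with a bar. Origin: centre of the underside.
- tumbler: Bystander: empty steel tumbler, 72 mm across, 110 mm high. Origin: centre of the underside.
- bowl: Bystander: ceramic bowl, 130 mm across, 55 mm high. Origin: centre of the underside.
- box: Bystander: wooden box with a sliding lid, 100 x 160 x 68 mm. Origin: centre of the underside.
Mind the look-alikes: they are no part of the job. What is meant by the cap is not brown, green or yellow, and is the larger of those in its own colour.

How it is judged:
By the outcome, as a careful person would: the job done as asked, in the order asked, and still so for the second after the job is handed in, while the arm keeps its last pose, push and grip.
It also fails if it takes over 35 s, if anything falls off the work surface, if the arm or the gripper's body presses on something with over 40 N, if the wrist force passes 120 N, or if a joint passes its speed limit or range.

## Working session

There is one attempt and no reset: what is moved stays moved. The work goes in short steps, Python scripts to look and compute and a tool call to move; the robot and the scene stay as the last step left them, time stands still between calls to the robot, and variables do not carry over. Pictures are saved under pics/ and viewed, and the job is handed in when it is done.

Besides the shell and the picture viewer there is one more tool, called after "Request:" as name(argument=value, ...) on one line, values as JSON. step_arm: Moves the arm, as the interface text tells. Its arguments: {"type":"object","properties":{"rows":{"type":"array","items":{"type":"array","items":{"type":"number"}}},"force":{"type":"number"}},"required":["rows"]}

```bash
mkdir -p pics
cat > h.py <<'E'
import numpy as np,cv2
from rig import *
def snap(cam,fn):
    C=get_calibration(cam); im,d=capture(cam)
    cv2.imwrite('pics/'+fn,cv2.cvtColor(im,cv2.COLOR_RGB2BGR)); np.savez('pics/'+fn+'.npz',im=im,d=d,V=C['view'],k=[C['fx'],C['fy'],C['cx'],C['cy']])
    return im,d,C
def cloud(d,C):
    v,u=np.mgrid[:420,:560]
    P=np.stack([(u-C['cx'])/C['fx']*d,-(v-C['cy'])/C['fy']*d,-d,np.ones_like(d)],-1)
    W=P@np.linalg.inv(np.array(C['view'])).T
    W=W[...,:3]; W[d==0]=np.nan
    return W
E
python3 - <<'E'
from h import *
s=sense();print({k:np.round(v,3) for k,v in s.items()}, hold_point_z if not callable(hold_point_z) else hold_point_z())
print(get_calibration('top').keys())
for c in ['side','top']:
    im,d,C=snap(c,c+'0.png'); W=cloud(d,C)
    for l in ['cap','safety_jug']:
        for r in silhouettes(c,l):
            m=r['region']; print(c,l,r['score'],r['pixel'],m.sum(),np.round(np.nanmedian(W[m],0)),np.nanmax(W[m][:,2]).round())
E
```

```text
{'time': np.float64(0.0), 'q': array([ 1.192,  0.116,  1.442, -0.   ,  1.584, -0.038]), 'joint_vel': array([ 0.001,  0.001,  0.   ,  0.001, -0.   , -0.001]), 'tau': array([ 3.0000e-03, -7.3199e+01, -6.3248e+01,  0.0000e+00,  7.0000e-03,
       -0.0000e+00]), 'tcp_pos': array([225.551, 635.99 , 230.558]), 'eef_rot': array([-3.142e+00,  1.000e-03,  1.230e+00]), 'ft_force': array([-0.065,  0.217, -0.467]), 'moment': array([ 0.004,  0.002, -0.015]), 'opening': np.float64(85.491)} 18.700000000000003
dict_keys(['fx', 'fy', 'cx', 'cy', 'view'])
side cap 0.94 [210.3, 275.8] 496 [614. 111.  31.] 63.0
side cap 0.8 [177.0, 214.4] 641 [478. 166. 196.] 226.0
side cap 0.69 [260.0, 265.8] 591 [496.   2.  32.] 63.0
side cap 0.6 [277.9, 215.3] 270 [381.  47.  21.] 45.0
side cap 0.59 [243.7, 172.9] 318 [355. 194.  22.] 47.0
side safety_jug 0.76 [219.6, 219.7] 2664 [457. 132. 105.] 160.0
top cap 0.94 [252.4, 182.6] 852 [484. 171. 196.] 226.0
top cap 0.66 [240.8, 273.3] 498 [503.  12.  31.] 62.0
top cap 0.59 [289.5, 257.4] 226 [387.  54.  21.] 44.0
top safety_jug 0.82 [252.8, 206.1] 2429 [484. 148. 131.] 224.0
```

View pics/side0.png

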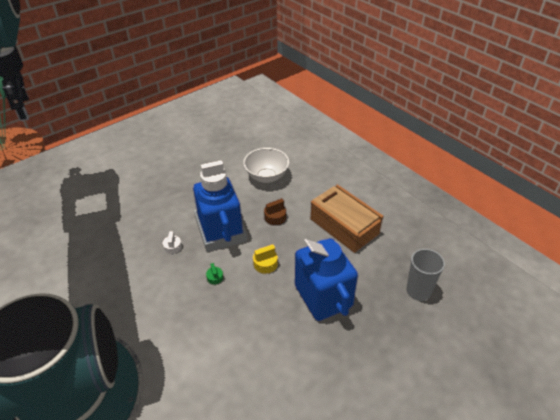

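View pics/top0.png

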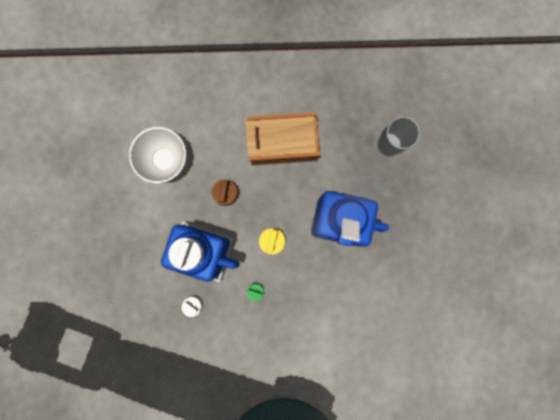

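Run:
```python
from h import *
for c in ['top','side']:
    z=np.load(f'pics/{c}0.png.npz'); C=dict(zip(['fx','fy','cx','cy'],z['k'])); C['view']=z['V']; W=cloud(z['d'],C)
    m=(np.hypot(W[...,0]-484,W[...,1]-171)<60)
    for lo,hi in [(215,235),(186,202),(140,170)]:
        p=W[m&(W[...,2]>lo)&(W[...,2]<hi)]
        if len(p)<5: continue
        r=cv2.minAreaRect(p[:,:2].astype(np.float32)); print(c,lo,len(p),p.mean(0).round(1),np.median(p[:,2]).round(1),np.round(r[0],1),np.round(r[1],1),r[2])
        if lo==140: print(cv2.minEnclosingCircle(p[:,:2].astype(np.float32)))
    print('img mean')
```

```text
top 215 223 [483.5 176.5 222.4] 222.6 [483.6 177. ] [14.3 49.4] 70.327880859375
top 186 526 [483.6 173.8 195. ] 195.0 [483.1 177. ] [58.7 57. ] 88.32511901855469
top 140 516 [485.2 161.  149.5] 148.8 [483.8 172.8] [83.1 74.1] 6.534430503845215
((483.374267578125, 176.2161102294922), 42.73678970336914)
img mean
side 215 142 [483.5 173.7 221.9] 222.7 [484.4 174.9] [17.8 49.8] 68.5767822265625
side 186 269 [478.7 162.6 194.7] 195.3 [480.  167.5] [46.7 59.1] 58.92897415161133
side 140 469 [474.  157.  151.3] 150.4 [481.  167.3] [69.1 85.1] 65.90589904785156
((483.7286071777344, 172.8666229248047), 43.64738464355469)
img mean
```

The white barred cap on the left jug shows at pixel (253,185) in top and (177,214) in side. The small white, yellow, brown and green ones are loose look-alikes. I'll refine the bar angle and plan the approach.

```bash
cat >> h.py <<'E'
def bar(W,z0=212,z1=240,c=(483.5,176.5),R=45):
    m=(np.hypot(W[...,0]-c[0],W[...,1]-c[1])<R)&(W[...,2]>z0)&(W[...,2]<z1)
    p=W[m]; q=p[p[:,2]>np.median(p[:,2])-3]
    w,v=np.linalg.eigh(np.cov(q[:,:2].T)); a=v[:,1]; a=a*np.sign(a[0])
    r=cv2.minAreaRect(q[:,:2].astype(np.float32))
    return len(q),q.mean(0).round(1),np.median(q[:,2]).round(1),np.degrees(np.arctan2(a[1],a[0])).round(1),np.round(r[0],1),np.round(r[1],1),round(r[2],1)
def to_tool(t):
    from scipy.spatial.transform import Rotation as R
    s=sense(); r=R.from_euler('xyz',s['eef_rot']); return s['tcp_pos'],np.degrees(s['eef_rot']).round(2),r.inv().apply(np.array(t)-s['tcp_pos']).round(1)
E
python3 - <<'E'
from h import *
for c in ['top','side']:
    z=np.load(f'pics/{c}0.png.npz'); C=dict(zip(['fx','fy','cx','cy'],z['k'])); C['view']=z['V']; W=cloud(z['d'],C)
    print(c,bar(W))
print(to_tool([483.5,176.5,320]))
C=get_calibration('wrist'); V=np.linalg.inv(C['view']); print(V.round(2),C['fx'])
E
```

```text
top (211, array([483.5, 176.8, 222.7]), np.float64(222.7), np.float64(-19.4), array([483.6, 177.1]), array([14.2, 49.4]), 70.5)
side (114, array([483.2, 174.6, 223. ]), np.float64(223.3), np.float64(-20.5), array([484.4, 174.9]), array([17.8, 49.8]), 68.6)
(array([225.58519051, 636.14044239, 231.04758821]), array([-1.800e+02,  2.000e-02,  7.048e+01]), array([-347.1,  396.7,  -88.8]))
[[ 3.3000e-01 -9.0000e-01 -2.9000e-01  1.5208e+02]
 [ 9.4000e-01  3.2000e-01  1.0000e-01  6.6186e+02]
 [-0.0000e+00 -3.1000e-01  9.5000e-01  3.7449e+02]
 [ 0.0000e+00  0.0000e+00  0.0000e+00  1.0000e+00]] 377.2645464188915
```

Request:
step_arm(rows=[[0, 0, -1, 0, 0, 0, 0], [-0.4, 0.5, -1, 0, 0, 0, 0], [-0.8, 0.9, -1, 0, 0, 0, 0], [-0.8, 0.9, 0, 0, 0, 0, 0], [-0.8, 0.9, 0, 0, 0, 0, 0], [-0.8, 0.9, 0, 0, 0, 0, 0], [-0.8, 0.9, 0, 0, 0, 0, 0], [-0.8, 0.9, 0, 0, 0, 0, 0]])

```text
time: 1.1
tcp_pos: [340.7, 428.6, 321.4]
eef_rot: [3.141, -0.0, 1.23]
ft_force: [-0.1, 0.1, 1.0]
opening: 85.4
```

Request:
step_arm(rows=[[-0.8, 0.9, 0, 0, 0, 0, 0], [-0.8, 0.9, 0, 0, 0, 0, 0], [-0.8, 0.9, 0, 0, 0, 0, 0], [-0.8, 0.9, 0, 0, 0, 0, 0], [-0.8, 0.9, 0, 0, 0, 0, 0], [-0.8, 0.9, 0, 0, 0, 0, 0], [-0.8, 0.9, 0, 0, 0, 0, 0], [0, 0, 0, 0, 0, 0, 0]])

```text
time: 1.9
tcp_pos: [463.6, 205.6, 321.2]
eef_rot: [3.141, 0.001, 1.227]
ft_force: [0.1, -0.6, -1.2]
opening: 85.6
```

Run:
```python
from h import *
print(to_tool([483.5,176.5,320]))
im,d,C=snap('wrist','w1.png'); W=cloud(d,C)
print(bar(W))
for r in silhouettes('wrist','cap'): print(r['score'],r['pixel'],np.nanmedian(W[r['region']],0).round(1))
```

```text
(array([463.58669623, 205.58891653, 321.22936322]), array([1.7997e+02, 3.0000e-02, 7.0280e+01]), array([-20.7,  28.6,   1.3]))
(1310, array([482.5, 177.9, 222.6]), np.float64(222.6), np.float64(-20.0), array([483.5, 177.2]), array([14.1, 49.8]), 70.6)
0.97 [235.8, 145.4] [498.8  20.3  30.1]
0.96 [136.5, 136.0] [383.8  59.6  20.4]
0.85 [64.6, 241.1] [357.  203.9  22.3]
0.75 [226.6, 251.7] [478.1 181.4 195. ]
0.55 [291.4, 258.4] [616.3 126.2  30.2]
```

View pics/w1.png

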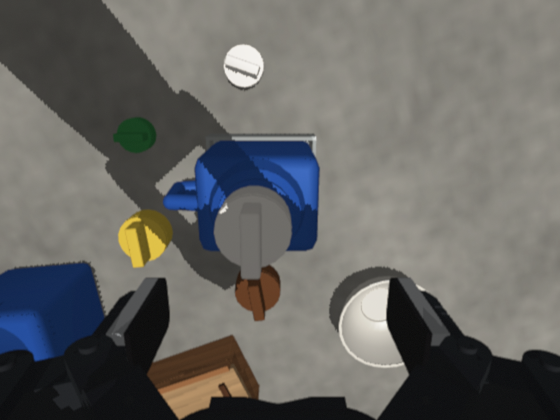

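The wrist image shows the cap at (226,252) with its bar lined up across the jaws. Centre is at (483.5, 177.1), angle -20°. Next I move over it and descend.

Request:
step_arm(rows=[[-0.67, 0.95, 0, 0, 0, 0, 0], [0, 0, 1, 0, 0, 0, 0], [0, 0, 1, 0, 0, 0, 0], [0, 0, 0.8, 0, 0, 0, 0], [0, 0, 0, 0, 0, 0, 0]])

```text
time: 2.5
tcp_pos: [481.0, 180.7, 234.2]
eef_rot: [-3.138, 0.003, 1.231]
ft_force: [0.0, 0.2, 0.6]
opening: 85.7
```

Run:
```python
from h import *
print(to_tool([483.5,177.1,199]))
im,d,C=snap('wrist','w2.png'); W=cloud(d,C)
print(bar(W))
```

```text
(array([481.02946531, 180.70340653, 234.15998645]), array([-1.7978e+02,  1.5000e-01,  7.0550e+01]), array([-2.5,  3.7, 35.2]))
(2962, array([482. , 178. , 222.6]), np.float64(222.6), np.float64(-20.2), array([483.7, 177.5]), array([13.7, 50.3]), 69.8)
```

View pics/w2.png

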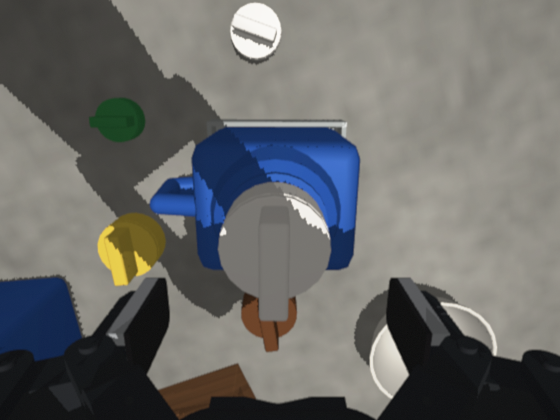

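Request:
step_arm(rows=[[-0.07, 0.1, 0.3, 0, 0, 0, 0], [0, 0, 0, 0, 0, 0, 0], [0, 0, 0, 0, 0, 0, 0]])

```text
time: 2.85
tcp_pos: [484.7, 177.1, 229.0]
eef_rot: [3.141, -0.0, 1.23]
ft_force: [-0.7, 0.1, -0.7]
opening: 85.4
```

Run:
```python
from h import *
print(to_tool([483.5,177.1,199]))
```

```text
(array([484.74460157, 177.1312019 , 229.03269882]), array([ 1.7997e+02, -3.0000e-02,  7.0470e+01]), array([-0.5, -1.2, 30. ]))
```

Request:
step_arm(rows=[[0, 0, 0.5, 0, 0, 0, 0], [0, 0, 0.5, 0, 0, 0, 0], [0, 0, 0, 0, 0, 0, 0], [0, 0, 0, 0, 0, 0, 0.5], [0, 0, 0, 0, 0, 0, 1], [0, 0, 0, 0, 0, 0, 1], [0, 0, 0, 0, 0, 0, 1], [0, 0, 0, 0, 0, 0, 1]], force=70)

```text
time: 3.65
tcp_pos: [484.6, 177.1, 198.6]
eef_rot: [3.141, -0.0, 1.23]
ft_force: [0.6, 0.9, 2.9]
opening: 13.0
```

Request:
step_arm(rows=[[0, 0, 0, 0, 0, 0, 1], [0, 0, 0, 0, 0, 0, 1], [0, 0, 0, 0, 0, 0, 1], [0, 0, 0, 0, 0, 0, 1]])

```text
time: 4.05
tcp_pos: [484.6, 177.1, 198.5]
eef_rot: [3.141, -0.0, 1.23]
ft_force: [0.4, 0.7, 3.1]
opening: 12.6
```

Run:
```python
from h import *
s=sense();print({k:np.round(v,2) for k,v in s.items()})
im,d,C=snap('wrist','w3.png')
```

```text
{'time': np.float64(4.05), 'q': array([ 0.3 , -0.23,  1.82, -0.  ,  1.54, -0.93]), 'joint_vel': array([-0.,  0.,  0.,  0.,  0., -0.]), 'tau': array([-1.500e-01, -4.216e+01, -6.074e+01, -7.000e-02,  1.100e-01,
        2.000e-02]), 'tcp_pos': array([484.64, 177.06, 198.5 ]), 'eef_rot': array([ 3.14, -0.  ,  1.23]), 'ft_force': array([0.37, 0.65, 3.09]), 'moment': array([ 0.04, -0.04,  0.03]), 'opening': np.float64(12.56)}
```

View pics/w3.png

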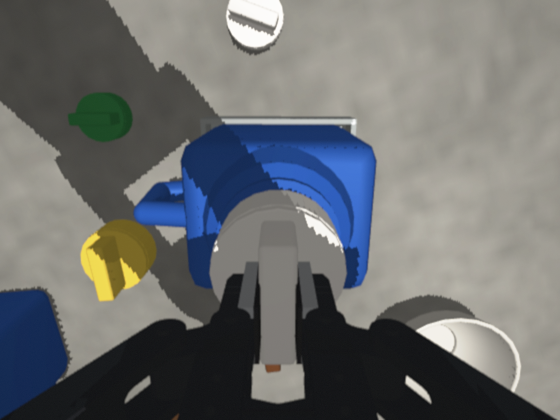

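The bar is gripped near (300,278). Now I press down 8 mm.

Request:
step_arm(rows=[[0, 0, 0.1, 0, 0, 0, 1], [0, 0, 0.1, 0, 0, 0, 1], [0, 0, 0.07, 0, 0, 0, 1], [0, 0, 0, 0, 0, 0, 1], [0, 0, 0, 0, 0, 0, 1]])

```text
time: 4.6
tcp_pos: [484.6, 177.1, 190.5]
eef_rot: [3.141, -0.0, 1.23]
ft_force: [-1.1, -0.8, 8.8]
opening: 12.7
```

Run:
```python
from h import *
s=sense();print({k:np.round(v,2) for k,v in s.items() if k in('tcp_pos','ft_force','moment','opening')})
im,d,C=snap('top','t4.png');W=cloud(d,C)
m=(np.hypot(W[...,0]-483.5,W[...,1]-177)<30)&(W[...,2]>175)&(W[...,2]<198); print(np.percentile(W[m][:,2],[10,50,90]),m.sum())
im,d,C=snap('side','s4.png');W=cloud(d,C)
m=(np.hypot(W[...,0]-483.5,W[...,1]-177)<28)&(W[...,2]>183)&(W[...,2]<198); print(np.percentile(W[m][:,2],[10,50,90]),m.sum())
im,d,C=snap('wrist','w4.png');W=cloud(d,C)
m=(np.hypot(W[...,0]-483.5,W[...,1]-177)<28)&(W[...,2]>180)&(W[...,2]<198); print(np.percentile(W[m][:,2],[10,50,90]),m.sum())
```

```text
{'tcp_pos': array([484.65, 177.09, 190.47]), 'ft_force': array([-1.13, -0.78,  8.84]), 'moment': array([-0.04,  0.21, -0.01]), 'opening': np.float64(12.7)}
[179.80440669 184.77810315 188.08052277] 26
[185.67026069 188.09490972 194.12823237] 171
[185.79984611 186.60467405 187.73251027] 4843
```

The cap is down about 8 mm (top at 186.6, was 194.8). The cradle edge in the wrist view runs parallel to the jaw axis, so the bar is near the true closed angle. Now I turn anticlockwise 57°.

Request:
step_arm(rows=[[0, 0, 0, 0, 0, -0.5, 1], [0, 0, 0, 0, 0, -1, 1], [0, 0, 0, 0, 0, -1, 1], [0, 0, 0, 0, 0, -1, 1], [0, 0, 0, 0, 0, 0, 1]])

```text
time: 5.25
tcp_pos: [484.8, 177.1, 190.6]
eef_rot: [3.141, -0.0, 1.6]
ft_force: [0.0, -0.2, 7.6]
opening: 12.8
```

Run:
```python
from h import *
s=sense();print({k:np.round(v,3) for k,v in s.items() if k in('tcp_pos','ft_force','moment','opening','eef_rot')})
im,d,C=snap('wrist','w5.png');W=cloud(d,C)
m=(np.hypot(W[...,0]-483.5,W[...,1]-177)<28)&(W[...,2]>180)&(W[...,2]<198); print(np.percentile(W[m][:,2],[10,50,90]),m.sum()); print(bar(W,206,225))
```

```text
{'tcp_pos': array([484.791, 177.113, 190.597]), 'eef_rot': array([ 3.141, -0.   ,  1.6  ]), 'ft_force': array([ 0.036, -0.189,  7.624]), 'moment': array([ 0.044, -0.01 ,  0.08 ]), 'opening': np.float64(12.803)}
[185.84266714 186.62417188 187.76830543] 4855
(5862, array([479.9, 176.5, 215.4]), np.float64(214.6), np.float64(1.7), array([482.6, 178.7]), array([49.9, 36.5]), 26.4)
```

View pics/w5.png

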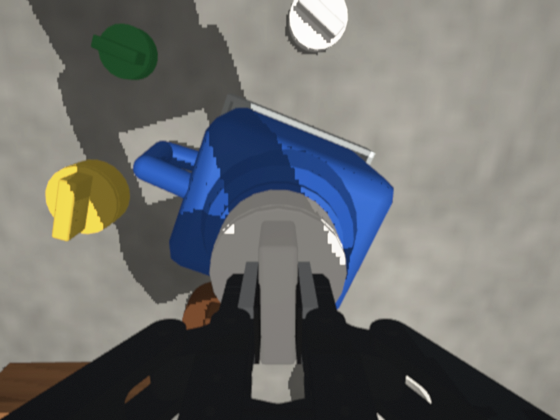

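The cap turns with the jaws (bar still vertical at column 278), with low moment and still at depth. 21° is done, 36° to go.

Request:
step_arm(rows=[[0, 0, 0, 0, 0, -1, 1], [0, 0, 0, 0, 0, -1, 1], [0, 0, 0, 0, 0, -1, 1], [0, 0, 0, 0, 0, -1, 1], [0, 0, 0, 0, 0, -1, 1], [0, 0, 0, 0, 0, -1, 1], [0, 0, 0, 0, 0, 0, 1], [0, 0, 0, 0, 0, 0, 1]])

```text
time: 6.1
tcp_pos: [484.8, 177.1, 190.6]
eef_rot: [3.141, 0.0, 2.225]
ft_force: [0.2, 0.7, 9.3]
opening: 12.7
```

Run:
```python
from h import *
s=sense();print({k:np.round(v,3) for k,v in s.items() if k in('tcp_pos','ft_force','moment','opening','eef_rot')})
im,d,C=snap('wrist','w6.png');W=cloud(d,C)
m=(np.hypot(W[...,0]-483.5,W[...,1]-177)<28)&(W[...,2]>180)&(W[...,2]<198); print(np.percentile(W[m][:,2],[10,50,90]),m.sum())
```

```text
{'tcp_pos': array([484.827, 177.103, 190.608]), 'eef_rot': array([3.141, 0.   , 2.225]), 'ft_force': array([0.228, 0.658, 9.317]), 'moment': array([-0.012, -0.002,  0.058]), 'opening': np.float64(12.655)}
[185.82520489 186.62750516 187.80275897] 4708
```

View pics/w6.png

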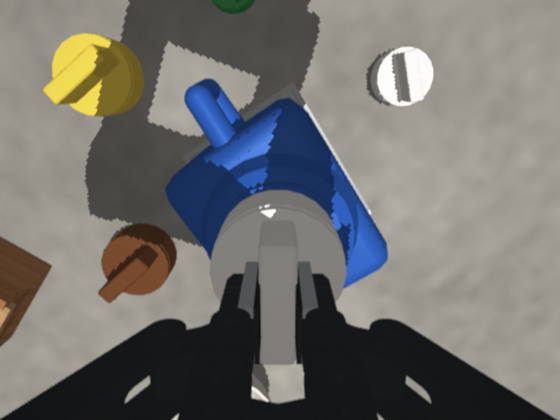

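Turned 57° (bar still vertical at column 278), cap still at depth. Now I lift gently.

Request:
step_arm(rows=[[0, 0, -0.15, 0, 0, 0, 1], [0, 0, -0.2, 0, 0, 0, 1], [0, 0, -0.2, 0, 0, 0, 1], [0, 0, 0, 0, 0, 0, 1]])

```text
time: 6.55
tcp_pos: [484.6, 177.0, 207.1]
eef_rot: [3.141, 0.0, 2.225]
ft_force: [-0.3, 0.1, -1.9]
opening: 12.2
```

Run:
```python
from h import *
s=sense();print({k:np.round(v,3) for k,v in s.items() if k in('tcp_pos','ft_force','moment','opening','eef_rot')})
im,d,C=snap('wrist','w7.png');W=cloud(d,C)
m=(np.hypot(W[...,0]-483.5,W[...,1]-177)<28)&(W[...,2]>180)&(W[...,2]<206); print(np.percentile(W[m][:,2],[10,50,90]),m.sum())
```

```text
{'tcp_pos': array([484.558, 177.031, 207.051]), 'eef_rot': array([3.141, 0.   , 2.225]), 'ft_force': array([-0.327,  0.066, -1.881]), 'moment': array([ 0.02 ,  0.001, -0.058]), 'opening': np.float64(12.193)}
[202.28334825 203.0271079  203.79204782] 4278
```

The cap rose freely, with its top at 203 and only about its weight on the wrist. I lift another 65 mm.

Request:
step_arm(rows=[[0, 0, -0.4, 0, 0, 0, 1], [0, 0, -0.5, 0, 0, 0, 1], [0, 0, -0.5, 0, 0, 0, 1], [0, 0, -0.5, 0, 0, 0, 1], [0, 0, -0.27, 0, 0, 0, 1], [0, 0, 0, 0, 0, 0, 1], [0, 0, 0, 0, 0, 0, 1], [0, 0, 0, 0, 0, 0, 1]])

```text
time: 7.4
tcp_pos: [484.4, 177.0, 271.0]
eef_rot: [-3.141, -0.0, 2.225]
ft_force: [0.0, -0.3, -1.4]
opening: 12.8
```

Run:
```python
from h import *
s=sense();print({k:np.round(v,3) for k,v in s.items() if k in('tcp_pos','ft_force','moment','opening','eef_rot')})
im,d,C=snap('wrist','w8.png');W=cloud(d,C)
m=(np.hypot(W[...,0]-483.5,W[...,1]-177)<28)&(W[...,2]>260)&(W[...,2]<274); print(np.percentile(W[m][:,2],[10,50,90]),m.sum())
p=W[m];A=np.c_[p[:,:2],np.ones(len(p))];print('tilt',np.linalg.lstsq(A,p[:,2],rcond=None)[0])
im,d,C=snap('side','s8.png')
cv2.imwrite('pics/s8z.png',cv2.resize(cv2.cvtColor(im[100:260,130:350],cv2.COLOR_RGB2BGR),None,fx=3,fy=3))
```

```text
{'tcp_pos': array([484.363, 176.978, 271.025]), 'eef_rot': array([-3.141, -0.   ,  2.225]), 'ft_force': array([ 0.004, -0.33 , -1.366]), 'moment': array([ 0.002, -0.018, -0.001]), 'opening': np.float64(12.792)}
[266.24479249 267.0048806  267.87487753] 4352
tilt [-2.21224567e-02 -1.59189873e-02  2.80316258e+02]
```

View pics/s8z.png

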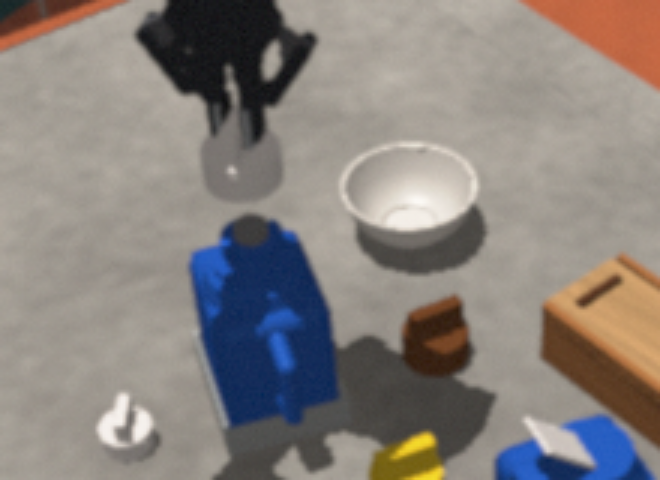

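View pics/w8.png

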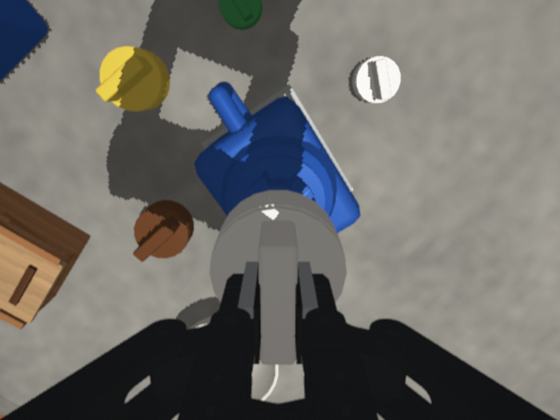

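The side picture shows the cap held upright in the jaws (crop pixel (240,165)), with the jug's grey seal bare below it at (250,230). The rim is at about 238 mm, 49 mm above the neck top.

```bash
python3 -c "
from rig import *
print(sign_off())"
```

```text
the job is handed in; nothing more can be done
None
```

The safety cap is off the jug and held in the gripper, and the job is handed in at about 7.5 s of the 35 s allowed.

I gripped the white cap's bar with 70 N and pressed it down about 8 mm. I then turned it 57° anticlockwise with the moment staying low, and lifted it.

- **Height:** the cap's lower rim is at about z = 238 mm, 49 mm above the neck top.
- **Attitude:** the cap is upright, with a fitted tilt of about 1.5°. It sits over the jug's axis to within about 1 mm.
- **Grip:** the opening is steady at 12.8 mm. The wrist carries about 1.4 N, roughly the cap's weight.
- **Surroundings:** the side picture shows the neck bare. The bystanders and look-alikes in the last side and wrist pictures look undisturbed. The tumbler is outside both pictures, but the arm did not go near it.

None of the checks failed. The depth readings in the top and side pictures taken during the press were rough, because little of the cap was in view. I went by the wrist camera and the arm's own position there, and the two agreed.

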